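Push a gem up out of its holding block over a dowel in the vise

TASK

The faceted gem has gone right down into the tight cork-lined pocket of its holding block. Take the block, lower it over the beech dowel that stands in the vise so that the dowel goes in through the knock-out hole underneath and pushes the gem up, and bring the block down gently until it sits flat on the jaws: feel for the hole, and never lean hard (25 N or more) on the dowel or the vise. Leave the block sitting there, lift out the gem and stand it, crown up, in the middle of the round cork pad without letting it drop, and leave the other things on the bench alone.

Things in the scene. Friction and masses are not known exactly. Their poses are not given: they have to be found in the camera images.
- block: Aluminium holding block with the gem in it, 56 x 56 mm, 40 mm high, about 0.26 kg, loose on the bench to the left or to the right. Origin at the centre of its underside, z up, x and y square to its sides. Grip it hard by two opposite sides, a little below mid-height, fingertips clear of its underside.
- knockout (a point): Mouth of the knock-out hole at the centre of the block's underside (same point and axes as the block's origin): 13 mm across, with a 1.5 mm chamfer, upright on the block's axis through the 10 mm thick pocket floor to the gem's back.
- pocket (a point): Centre of the pocket's mouth in the block's top, 40 mm above its underside: a round pocket 38 mm across and 30 mm deep. Springy cork strips line its lowest 9 mm and grip the gem: pushing it up through them takes a steady 6 to 12 N; after about 9 mm of travel it is loose.
- gem: Solid rose glass gem, octagonal, 34 mm across flats, 28 mm high, about 70 g, upright sides, 4 mm bevelled crown. Origin at the centre of its flat back, z to the crown, flats square to x and y. It starts on the pocket floor, its top 2 mm below the rim, out of the fingers' reach; with the block down on the jaws it stands on the dowel, 20 mm proud and loose, to be taken by its flats.
- vise: Small cast-iron swivel vise clamped to the far lip of the bench, fixed. Origin in the middle under its jaws, at the foot of its swivel, 10 mm above the bench, z up, y along the jaws, x across them. The flat tops of the jaws' cork facings are 85 mm above the origin, 64 mm long (y), 52 mm across both together (x).
- jaws (a point): Middle of the jaws' top, 85 mm above the vise's origin, same axes. A beech dowel 10 mm thick stands upright between the cork facings on the line x = 0; its flat top, with a 1.5 mm chamfer, is 32 mm above the jaws. Put in by eye, it stands anywhere up to 13 mm either way from this middle along the jaws (y): no reading tells where. Cork and dowel give 1 mm per 10 N pushed down.
- pad: Round cork pad fixed on the bench, 90 mm across, 6 mm thick; origin at the centre of its underside.
- spare_block: An empty holding block of the same make, 56 x 56 x 40 mm; bystander, leave alone. Origin at the centre of its underside.
- small_gem: A smaller octagonal rose glass gem, 22 mm across, 14 mm high, on the bench; bystander. Origin at the centre of its back.
- hone: White ceramic hone, 50 x 150 x 20 mm, lying on the bench; bystander. Origin at the centre of its underside.
- square: Brass sighting square lying flat, stock 75 mm, blade 110 mm; bystander. Origin under the stock.
- mallet: Wooden mallet lying on the bench, head 100 mm long and 64 mm thick, handle 190 mm; bystander. Origin under the head.
Not all that is in view belongs to the job. Leave any blue look-alike of the gem alone.

How it is judged:
On the way:
1. the block sits flat on the vise jaws over the dowel and the gem has been pushed up in it by more than 18 mm (z of gem in the frame of block between 0.028 and 0.038 m and z of block in the frame of vise between 0.082 and 0.087 m and horizontal distance between block and vise below 0.02 m and angle between block's own z axis and vertical below 0.08 rad), for 0.2 s.
At the end, for the whole second after the job is handed in: the gem stands upright (within 0.1 rad), crown up and at rest, on the cork pad, its centre within 25 mm of the pad's; the block sits flat and at rest on the vise jaws over the dowel (underside 82 to 87 mm above the vise's origin, its axis within 20 mm of it); everything is released (horizontal distance between gem and pad below 0.025 m and z of gem in the frame of pad between 0.004 and 0.009 m and angle between gem's own z axis and vertical below 0.1 rad and linear speed of each of gem, block below 0.02 m/s and z of block in the frame of vise between 0.082 and 0.087 m and horizontal distance between block and vise below 0.02 m and angle between block's own z axis and vertical below 0.08 rad); the robot touches nothing.
It fails at once if the vise or its dowel is pressed with more than 25 N (contact force between vise and anything else above 25 N).
It fails at once if the gem is let fall (faster than 0.5 m/s out of the fingers and out of the block) (linear speed of gem above 0.5 m/s and contact force between gem and the fingers below 0.02 N and contact force between gem and block below 0.02 N).
It fails at once if a bystander (spare block, small gem, hone, square, mallet) is moved by more than 30 mm (distance of any of spare_block, small_gem, hone, square, mallet from where it was at the start of the episode above 0.03 m).
It also fails if it takes over 72 s, if anything falls off the work surface, if the arm or the gripper's body presses on something with over 40 N, if the wrist force passes 120 N, or if a joint passes its speed limit or range.

ROBOT

A 7-joint arm with a two-finger parallel gripper is mounted at the origin on the work surface. World frame = base frame: x ahead of the robot, y to its left, z up, the work surface at z = 0. Lengths are in m, angles in rad, forces in N, time in s.
With the tool pointing down it reaches from about 0.4 to 0.85 m from the base axis. Payload 10.4 kg.
Tool frame: the origin (TCP) lies midway between the tips of the shut fingers; the grasp point (between the pads) lies 19 mm behind it (r.grip_depth is the distance from the TCP to the grasp point, in m); z points along the fingers, y is the direction in which the jaws open and shut (so a half turn about z gives the same grasp; the last joint's range is limited). The gripper opens to 85 mm and grips with 20 to 120 N. Pads are 22 mm wide; open, the fingers measure 114 mm over their backs; the gripper's body (76 mm by 85 mm) begins 54 mm behind the grasp point. The pads swing forward as they close: fully open they stand 13 mm farther back than shut.
Start: joints at [1.18, 0.332, -0.065, 1.46, 0.022, 1.35, -0.088], TCP at [0.225, -0.583, 0.231] pointing down, gripper open.
Joint ranges: [-2.6, 2.6], [-0.5, 2.12], [-1.47, 1.34], [0.16, 2.42], [-1.27, 4.41], [0.06, 2.06], [-2.6, 2.6]. Speed limits (rad/s): [2.22, 2.22, 2.79, 2.79, 3.14, 3.14, 3.14].

INTERFACE

Orientations are given as a rotation vector (axis times angle).
In Python, from workcell import r gives the robot as it stands.
- The arm moves only by the tool servo_tool, never from a script. Its argument "targets" is a list that holds one entry, the list of rows, each a list of 4 numbers: the shift along the tool's x, y, z in cm, then the turn about the tool's z in rad. In form: [[[dx, dy, dz, turn], ...]]. A call has exactly 5 rows; each row is the pose to reach, as a shift and turn from the pose measured when the call began, along the tool's axes at that moment; what a row does not reach only later rows make up. A row lasts 1/10 s, in which the tool goes at most 50 mm and 8.59 degrees, less where a joint would pass 70% of its speed; a pose out of reach is approached as far as the arm can. A call with a gripper value outside its range is refused whole. "gripper" is the opening in per cent of the stroke, from 0 (shut) to 100 (fully open), set as the call begins (left out, the last holds). The fingers move at their own pace and stop on an object; "grip_force" is the grip in N (left out, the last holds). Time passes only in rows, so rows that repeat a pose let the fingers close, or fill a call up. It gives the time, the measured TCP pose, the force and the opening at its end, in the units of the state.
- r.get_state(): the state, without advancing time (a new reading comes with each control period).
- r.snapshot(name): name is "scene" or "top"; returns the picture (384x512x3 uint8, red, green, blue); there is no depth.
- r.camera_model(name): a dict with "fx", "fy", "cx", "cy" (pixels), "R" (3x3) and "t" (3): a world point X has camera coordinates R X + t. Camera axes: x right, y down, z forward; pixel columns grow to the right and rows downward; lengths in m; the calibration is good to about 2 mm. A picture is of the moment at which its call begins. camera_model takes no time and is no camera call.
- r.job_done(): hands the job in, once; it reports no verdict.
Trained networks look in the newest picture that a camera, given by its name, has taken for a name from the list of things; names that differ only in an ending like _2 or _b are one class to them, and where a whole thing is asked for, a point or a joint stands for the part that bears it (a point fixed in the world has none). Each returns a list of dicts, best first, with "p" (0 to 1); they miss things now and then, are a little off and sometimes report something else, mostly with a low value. They report only what shows in the picture. A call takes as long as a camera call. They do not tell look-alikes from the thing itself.
- r.boxes_of(name, camera): "position" ([x, y, z] in m, in world coordinates, good to about 4 mm: the middle of the surface that is visible of it).
- r.cut_out(name, camera): "pixels" (384x512 bool, what is visible of it).
- r.spot_point(name, camera): "position" ([x, y, z] in m, in world coordinates, good to about 4 mm: a listed point, or the origin of a listed thing).
The state is a dict: "clock": time; "joints": joint angles; "qvel": joint speeds; "tau": joint torques, N m; "ee_pos": TCP position; "eef_rot": TCP orientation; "ft_force": force on the tool from outside, world axes, zero at the start; "ft_torque": the same for the moment, N m; "width": finger opening in m.
Only numpy, scipy, OpenCV 4.12 (cv2) and the standard library are available. Lean on these libraries where they do the work, as an engineer would, in place of code of your own. Each camera call takes 0.05 s, during which the arm holds its last target. There are 200 camera calls.

## Working session

There is one attempt and no reset: what is moved stays moved. The work goes in short steps, Python scripts to look and compute and a tool call to move; the robot and the scene stay as the last step left them, time stands still between calls to the robot, and variables do not carry over. Pictures are saved under pics/ and viewed, about 8 in all and at most 12, crops included, and the job is handed in when it is done.

Besides the shell and the picture viewer there is one more tool, called as name(argument=value, ...), one argument or row to a line, values as JSON. servo_tool: Moves the arm, as the interface text tells. Its arguments: {"type":"object","properties":{"targets":{"type":"array"},"gripper":{"type":"number"},"grip_force":{"type":"number"}},"required":["targets"]}

```bash
mkdir -p pics; ls; python3 - <<'E'
from workcell import r
import cv2,numpy as np
s=r.get_state();print(s)
for c in("scene","top"):
    im=r.snapshot(c);cv2.imwrite(f"pics/{c}0.png",im[:,:,::-1])
    m=r.camera_model(c);print(c,m)
    for n in("block","pocket","gem","vise","jaws","pad","spare_block","small_gem","hone","square","mallet"):
        for d in r.spot_point(n,c)[:3]:print(c,n,np.round(d["position"],3),round(d["p"],2))
a=cv2.imread("pics/scene0.png");b=cv2.imread("pics/top0.png")
cv2.imwrite("pics/both.png",np.hstack([a,b])[:, :])
E
```

```text
pics
{'clock': 0.0, 'joints': array([ 1.18040546,  0.3328561 , -0.06468755,  1.4609578 ,  0.02156722,
        1.34992348, -0.08851064]), 'qvel': array([ 0.00034668, -0.00083256, -0.0005737 ,  0.00072537,  0.00106044,
        0.00055811,  0.00019432]), 'tau': array([-9.37017649e-04, -6.25461173e+01,  4.83697979e-02, -3.91607058e+01,
        1.60633202e-02,  9.91525798e-03,  5.10972342e-06]), 'ee_pos': array([ 0.22457802, -0.58283808,  0.23051788]), 'eef_rot': array([-3.08722978e+00, -5.74201739e-01,  4.80595942e-04]), 'ft_force': array([-0.55445549, -0.02286267,  0.75981995]), 'ft_torque': array([ 0.01494676, -0.02506866,  0.03333782]), 'width': 0.08511582195530973}
scene {'fx': 374.47829273291416, 'fy': 374.47829273291416, 'cx': 256.28896532531644, 'cy': 191.7102848653855, 'R': array([[-0.00699099,  0.99997149, -0.00285344],
       [ 0.70584192,  0.00291334, -0.70836339],
       [-0.70833488, -0.00696624, -0.70584217]]), 't': array([-0.02658718, -0.2814548 ,  1.33959582])}
scene block [ 0.416  0.266 -0.001] 0.73
scene gem [ 0.608 -0.005  0.008] 0.75
scene gem [0.42  0.267 0.01 ] 0.59
[... 582 characters left out ...]
84128e-01],
       [ 1.86682821e-01,  1.87147289e-03, -9.82418456e-01]]), 't': array([0.01649015, 0.49024759, 1.03375764])}
top block [0.424 0.258 0.002] 0.55
top block [ 0.442 -0.241  0.001] 0.29
top pocket [0.422 0.26  0.038] 0.73
top pocket [0.422 0.263 0.008] 0.31
top gem [0.437 0.163 0.002] 0.65
top gem [0.423 0.264 0.007] 0.51
top gem [0.369 0.19  0.004] 0.42
top vise [0.605 0.001 0.014] 0.77
top jaws [ 0.604 -0.007  0.094] 0.6
top pad [ 0.439 -0.056  0.   ] 0.71
top spare_block [ 0.441 -0.24  -0.002] 0.82
top small_gem [ 0.552 -0.187  0.001] 0.41
top hone [0.588 0.329 0.002] 0.88
top hone [0.424 0.261 0.   ] 0.7
top square [0.484 0.436 0.007] 0.87
top mallet [ 0.54  -0.398  0.   ] 0.7
```

View pics/scene0.png

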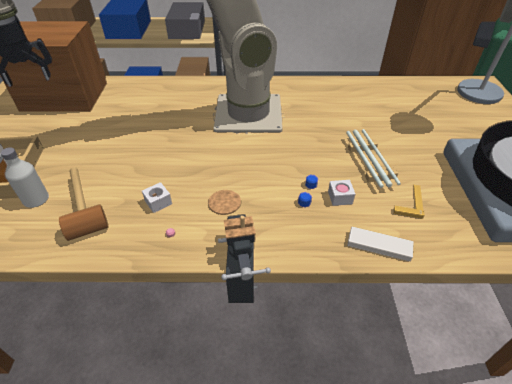

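View pics/top0.png

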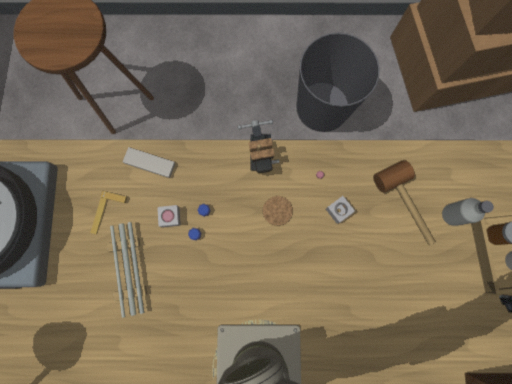

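Scene view: block with the rose gem at about (342,192), vise (240,235), pad (224,202), blue look-alikes at (312,181) and (305,200). Top view: block at (169,216), jaws (262,149), pad (278,210), spare block (341,209).

```bash
cat > h.py <<'E'
from workcell import r
import cv2,numpy as np
from scipy.spatial.transform import Rotation as Ro
def proj(c,X):
    m=r.camera_model(c);p=m["R"]@np.asarray(X,float)+m["t"];return np.array([m["fx"]*p[0]/p[2]+m["cx"],m["fy"]*p[1]/p[2]+m["cy"]])
def ray(c,uv,z):
    m=r.camera_model(c);d=m["R"].T@np.array([(uv[0]-m["cx"])/m["fx"],(uv[1]-m["cy"])/m["fy"],1]);o=-m["R"].T@m["t"]
    return o+d*(z-o[2])/d[2]
def togo(P):  # shift cm in tool axes to world point
    s=r.get_state();return np.round(Ro.from_rotvec(s["eef_rot"]).inv().apply(np.array(P)-s["ee_pos"])*100,2)
def yaw():
    R=Ro.from_rotvec(r.get_state()["eef_rot"]).as_matrix();return R
E
python3 - <<'E'
from h import *
tiles=[]
for c,(u,v) in (("top",(169,216)),("top",(262,150)),("scene",(342,192)),("scene",(240,232))):
    im=cv2.imread(f"pics/{c}0.png")[v-24:v+24,u-32:u+32]
    tiles.append(cv2.resize(im,(400,300),interpolation=cv2.INTER_CUBIC))
cv2.imwrite("pics/crop.png",np.vstack([np.hstack(tiles[:2]),np.hstack(tiles[2:])]))
for n,z in(("block",.04),("jaws",.095),("pad",.006)):
    d=r.cut_out(n,"top")
    for e in d[:2]:
        k=e["pixels"].astype(np.uint8);p=np.argwhere(k)[:,::-1]
        if len(p)<5: continue
        w=np.array([ray("top",q,z)[:2] for q in p],np.float32)
        print(n,round(e["p"],2),len(p),p.mean(0),"world mean",w.mean(0).round(4),cv2.minAreaRect((w*1000)))
for yy in(-13,0,13):print(proj("top",[.605,-.006+yy/1000,.127]),proj("scene",[.605,-.006+yy/1000,.127]))
E
```

```text
block 0.8 349 [168.9226361  215.90544413] world mean [0.4207 0.2582] ((421.760498046875, 259.1964111328125), (60.55562973022461, 63.412986755371094), 5.776239395141602)
pad 0.66 704 [277.18181818 210.10085227] world mean [ 0.4426 -0.0562] ((443.11236572265625, -57.148895263671875), (84.2061996459961, 86.64738464355469), 0.032903462648391724)
pad 0.5 314 [168.83757962 215.38216561] world mean [0.4265 0.2663] ((426.27490234375, 267.17828369140625), (62.4644889831543, 62.66371154785156), 2.7693281173706055)
[265.72989302 145.26546969] [233.41642904 217.03673582]
[260.99199999 145.26398244] [239.34008787 217.05679343]
[256.25433255 145.26249525] [245.26505294 217.07685546]
```

View pics/crop.png

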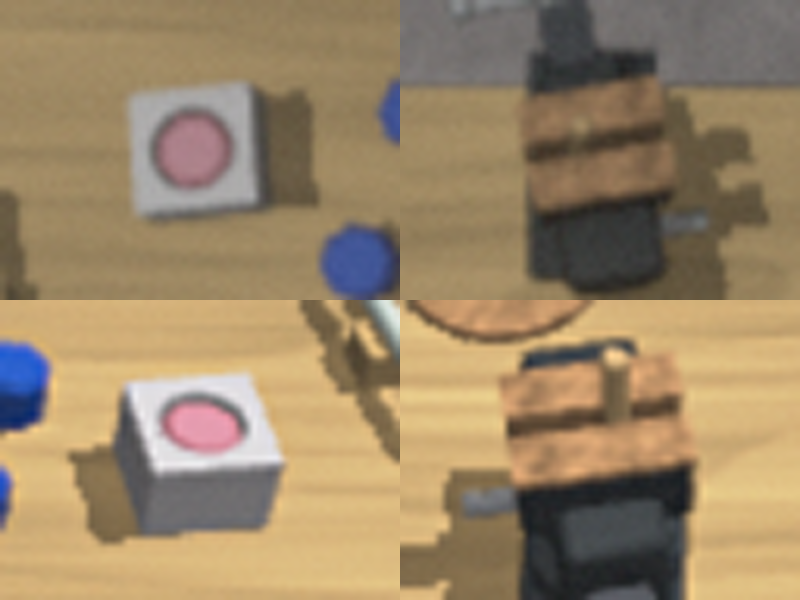

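Crop: block at both views with the rim centre about (192,149) / (205,422) and turned roughly 6°; the dowel shows clearly off the jaws' middle, its top at about (580,130) in the top tile and (616,354) in the scene tile.

```bash
python3 - <<'E'
from h import *
def px(tile,org): return np.array(org)+np.array(tile)/6.25-.42
for n,a,b,z in(("dowel top",(180,129),(216,54),.127),("pocket",(192,149),(205,123),.04)):
    o1={"dowel top":(230,126),"pocket":(137,192)}[n];o2={"dowel top":(208,208),"pocket":(310,168)}[n]
    print(n,ray("top",px(a,o1),z).round(4),ray("scene",px(b,o2),z).round(4))
# jaws corners top view
for t in((122,95),(257,75),(274,188),(140,213)):print("jawTop",ray("top",px(t,(230,126)),.095).round(4))
for t in((102,79),(277,52),(293,160),(116,187)):print("jawScene",ray("scene",px(t,(208,208)),.095).round(4))
for t in((130,97),(248,83),(262,190),(137,214)):print("blkTop",ray("top",px(t,(137,192)),.04).round(4))
for t in((125,83),(248,75),(283,163),(156,173)):print("blkScene",ray("scene",px(t,(310,168)),.04).round(4))
d=r.cut_out("pad","scene")
for e in d[:1]:
    p=np.argwhere(e["pixels"])[:,::-1];w=np.array([ray("scene",q,.006)[:2] for q in p]);print("pad scene",(w.min(0)+w.max(0))/2,np.ptp(w,axis=0))
R=yaw();print(R.round(3)); print(togo([.421,.262,.15]))
E
```

```text
dowel top [0.6023 0.0012 0.127 ] [6.025e-01 1.000e-04 1.270e-01]
pocket [0.4221 0.263  0.04  ] [0.4208 0.2622 0.04  ]
jawTop [0.6286 0.0271 0.095 ]
jawTop [ 0.6381 -0.0344  0.095 ]
jawTop [ 0.5848 -0.0416  0.095 ]
jawTop [0.5731 0.0188 0.095 ]
jawScene [ 0.5867 -0.0432  0.095 ]
jawScene [0.5733 0.0207 0.095 ]
jawScene [0.6242 0.0272 0.095 ]
jawScene [ 0.6366 -0.0349  0.095 ]
blkTop [0.4463 0.2928 0.04  ]
blkTop [0.4529 0.2383 0.04  ]
blkTop [0.4032 0.2299 0.04  ]
blkTop [0.3921 0.2869 0.04  ]
blkScene [0.3957 0.231  0.04  ]
blkScene [0.3903 0.2859 0.04  ]
blkScene [0.445  0.2915 0.04  ]
blkScene [0.4512 0.2368 0.04  ]
pad scene [ 0.4413229  -0.05858514] [0.09435207 0.08893413]
[[ 0.933  0.36   0.   ]
 [ 0.36  -0.933 -0.   ]
 [ 0.     0.    -1.   ]]
[ 48.7  -71.81   8.13]
```

servo_tool(
  targets=[
    [[4.5,-2.1,0,-0.14],[9,-4.2,0,-0.28],[13.5,-6.3,0,-0.42],[18,-8.4,0,-0.56],[22.5,-10.5,0,-0.7]],
  ],
  gripper=100,
)

```text
clock: 1.9
ee_pos: [0.3981, -0.4028, 0.2316]
eef_rot: [2.699, 1.606, -0.0]
ft_force: [0.5, 0.0, 0.9]
width: 0.0856
```

```bash
cat >> h.py <<'E'
def go(P,yw=None):
    R=yaw();y0=np.arctan2(R[1,0],R[0,0]);s=r.get_state()
    print("t",round(s["clock"],2),"tcp",s["ee_pos"].round(4),"yaw",round(y0,3),"f",s["ft_force"].round(2),"w",round(s["width"],4),"tilt",np.round(R[:2,2],4),"q7",round(s["joints"][6],2))
    print("togo",togo(P),"turn",None if yw is None else round((y0-yw+np.pi/2)%np.pi-np.pi/2,3))
E
python3 -c "
from h import *
go([.52,-.1,.23],1.685);go([.4215,.2625,.10],1.685)"
```

```text
t 1.9 tcp [ 0.3981 -0.4028  0.2316] yaw 1.073 f [0.51 0.01 0.89] w 0.0856 tilt [ 0.0004 -0.0007] q7 0.16
togo [32.43 -3.73  0.15] turn -0.612
t 1.9 tcp [ 0.3981 -0.4028  0.2316] yaw 1.073 f [0.51 0.01 0.89] w 0.0856 tilt [ 0.0004 -0.0007] q7 0.16
togo [ 59.59 -29.69  13.12] turn -0.612
```

servo_tool(
  targets=[
    [[4.9,-0.6,0,-0.13],[9.8,-1.2,0,-0.26],[14.7,-1.8,0,-0.39],[19.6,-2.4,0,-0.5],[24.5,-3,0,-0.61]],
  ],
)

```text
clock: 2.4
ee_pos: [0.489, -0.1713, 0.2319]
eef_rot: [2.087, 2.346, -0.001]
ft_force: [1.3, -0.2, -0.2]
width: 0.0853
```

```bash
python3 -c "
from h import *
go([.4215,.2625,.10],1.685)"
```

```text
t 2.4 tcp [ 0.489  -0.1713  0.2319] yaw 1.688 f [ 1.33 -0.21 -0.24] w 0.0853 tilt [ 0.001  -0.0013] q7 0.31
togo [43.89 -1.65 13.12] turn 0.003
```

servo_tool(
  targets=[
    [[5,-0.2,0,0],[10,-0.4,0,0],[15,-0.6,0,0],[20,-0.8,0,0],[25,-1,0,0]],
  ],
)

```text
clock: 2.9
ee_pos: [0.4495, 0.0757, 0.2318]
eef_rot: [2.086, 2.345, -0.0]
ft_force: [0.0, 0.6, -0.3]
width: 0.0851
```

servo_tool(
  targets=[
    [[4.5,-0.1,1,0],[9,-0.3,3,0],[13.5,-0.4,5.5,0],[18,-0.6,8.5,0],[19,-0.6,11,0]],
  ],
)

```text
clock: 3.4
ee_pos: [0.4203, 0.2679, 0.121]
eef_rot: [2.082, 2.351, 0.004]
ft_force: [1.4, -0.7, -0.5]
width: 0.0851
```

```bash
python3 - <<'E'
from h import *
go([.4215,.2625,.002],1.685)
im=r.snapshot("scene");cv2.imwrite("pics/s1.png",im[:,:,::-1])
E
```

```text
t 3.4 tcp [0.4203 0.2679 0.121 ] yaw 1.692 f [ 1.38 -0.65 -0.53] w 0.0851 tilt [0.0029 0.0006] q7 -0.73
togo [-0.56  0.02 11.9 ] turn 0.007
```

servo_tool(
  targets=[
    [[-0.6,0,2,0],[-0.6,0,5,0],[-0.6,0,7.5,0],[-0.6,0,8.5,0],[-0.6,0,8.5,0]],
  ],
)

```text
clock: 3.95
ee_pos: [0.4183, 0.2604, 0.0311]
eef_rot: [-2.081, -2.351, 0.007]
ft_force: [-0.0, 0.3, 0.1]
width: 0.086
```

```bash
python3 - <<'E'
from h import *
go([.4215,.2625,.002],1.685)
im=r.snapshot("top");a=cv2.resize(im[180:252,120:216,::-1],(480,360),interpolation=cv2.INTER_CUBIC)
im=r.snapshot("scene");b=cv2.resize(im[150:222,300:396,::-1],(480,360),interpolation=cv2.INTER_CUBIC)
cv2.imwrite("pics/s2.png",cv2.resize(np.hstack([a,b]),(800,300)))
E
```

```text
t 3.95 tcp [0.4183 0.2604 0.0311] yaw 1.692 f [-0.01  0.33  0.07] w 0.086 tilt [-0.0041 -0.0021] q7 -0.82
togo [0.18 0.35 2.91] turn 0.007
```

View pics/s2.png

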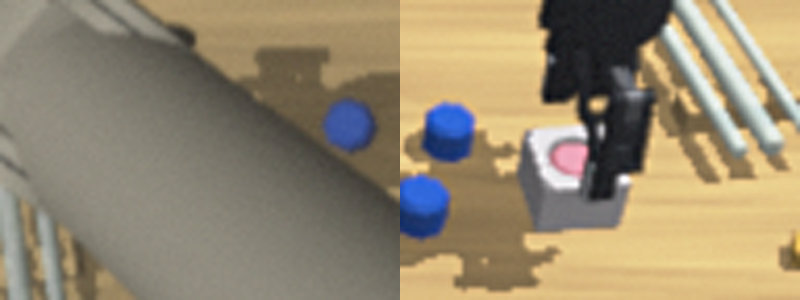

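```bash
python3 - <<'E'
from h import *
R=yaw();T=r.get_state()["ee_pos"]
f=lambda X:((proj("scene",X)-[300,150])*np.array([4.1667,4.1667])+[400,0]).round(0)
for s in(1,-1):
  for x in(-11,11):
    print(s,x,f(T+R@np.array([x/1000,s*.0425,-.013])),f(T+R@np.array([x/1000,s*.057,-.013])))
print("blk near face top",f([.451,.238,.04]),f([.4455,.292,.04]),"pocket",f([.4215,.2625,.04]))
E
```

```text
1 -11 [578. 196.] [584. 212.]
1 11 [612. 193.] [619. 209.]
-1 -11 [543. 105.] [537.  90.]
-1 11 [575. 102.] [569.  88.]
blk near face top [546. 188.] [630. 182.] pocket [577. 156.]
```

The near finger's tip lies at about (600,198), where the model puts it (578–619), and the block's pocket at (572,157) matches the prediction (577,156); descending.

servo_tool(
  targets=[
    [[0.2,0.35,0.5,0],[0.2,0.35,1.2,0],[0.2,0.35,2,0],[0.2,0.35,2.7,0],[0.2,0.35,2.9,0]],
  ],
)

```text
clock: 4.55
ee_pos: [0.422, 0.2633, 0.0027]
eef_rot: [-2.081, -2.352, 0.005]
ft_force: [-1.0, 0.1, 0.3]
width: 0.0854
```

servo_tool(
  targets=[
    [[0,0,0,0],[0,0,0,0],[0,0,0,0],[0,0,0,0],[0,0,0,0]],
  ],
)

```text
clock: 5.05
ee_pos: [0.4221, 0.2633, 0.0029]
eef_rot: [-2.082, -2.352, 0.004]
ft_force: [0.8, 1.2, 0.0]
width: 0.0852
```

```bash
python3 - <<'E'
from h import *
go([.4215,.2625,.002],1.685)
E
```

```text
t 5.05 tcp [0.4221 0.2633 0.0029] yaw 1.692 f [0.78 1.22 0.01] w 0.0852 tilt [-0.0025 -0.0014] q7 -0.86
togo [-0.07 -0.07  0.09] turn 0.007
```

servo_tool(
  targets=[
    [[0,0,0.1,0],[0,0,0.1,0],[0,0,0.1,0],[0,0,0.1,0],[0,0,0.1,0]],
  ],
  gripper=0,
  grip_force=100,
)

```text
clock: 5.55
ee_pos: [0.4222, 0.2634, 0.0022]
eef_rot: [-2.082, -2.352, 0.004]
ft_force: [-1.0, -0.8, 5.5]
width: 0.0548
```

servo_tool(
  targets=[
    [[0,0,0,0],[0,0,0,0],[0,0,0,0],[0,0,-0.2,0],[0,0,-0.5,0]],
  ],
)

```text
clock: 6.05
ee_pos: [0.4218, 0.2632, 0.0069]
eef_rot: [-2.081, -2.352, 0.005]
ft_force: [0.5, -0.0, -3.2]
width: 0.0548
```

servo_tool(
  targets=[
    [[0,0,-1,0],[0,0,-2,0],[0,0,-3,0],[0,0,-4,0],[0,0,-4,0]],
  ],
)

```text
clock: 6.55
ee_pos: [0.4228, 0.2638, 0.0486]
eef_rot: [2.082, 2.352, -0.002]
ft_force: [-0.1, 0.2, -3.1]
width: 0.0548
```

```bash
python3 - <<'E'
from h import *
go([.6030,.0006,.21],1.755)
for c in("top","scene"):r.snapshot(c)
im=r.snapshot("scene");cv2.imwrite("pics/s3.png",cv2.resize(im[140:236,280:408,::-1],(640,480),interpolation=cv2.INTER_CUBIC))
E
```

```text
t 6.55 tcp [0.4228 0.2638 0.0486] yaw 1.692 f [-0.1   0.18 -3.09] w 0.0548 tilt [-0.0006 -0.0009] q7 -0.8
togo [-28.32  14.68 -16.13] turn -0.063
```

View pics/s3.png

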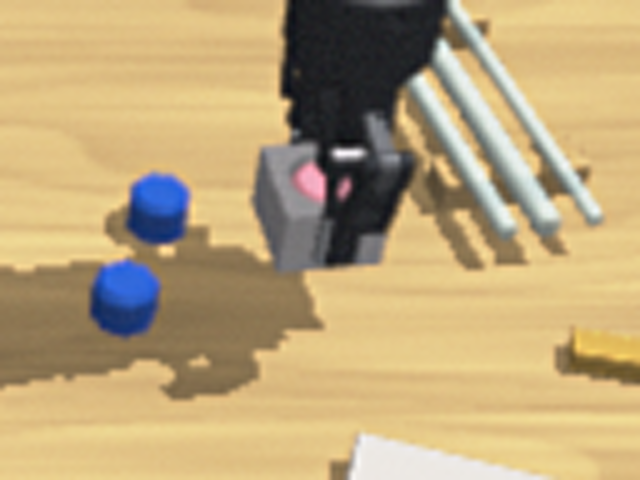

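Picture: block held upright off the bench at (320,210), gem in the pocket, blue gems untouched.

servo_tool(
  targets=[
    [[0,0,-4,0],[-2,1,-8,0],[-5.5,2.8,-11,0],[-9.5,4.9,-13,-0.03],[-13.5,7,-14,-0.06]],
  ],
)

```text
clock: 7.2
ee_pos: [0.5094, 0.1366, 0.1886]
eef_rot: [2.008, 2.415, -0.003]
ft_force: [2.0, 0.5, -3.5]
width: 0.0551
```

```bash
python3 - <<'E'
from h import *
go([.6035,.0015,.16],1.755)
E
```

```text
t 7.2 tcp [0.5094 0.1366 0.1886] yaw 1.754 f [ 1.98  0.46 -3.52] w 0.0551 tilt [-0.0007 -0.0023] q7 -0.32
togo [-14.99   6.79   2.89] turn -0.001
```

servo_tool(
  targets=[
    [[-4,1.8,0,0],[-8,3.6,0,0],[-12,5.4,0,0],[-15,6.8,0,0],[-15,6.8,0,0]],
  ],
)

```text
clock: 7.7
ee_pos: [0.6051, -0.0046, 0.187]
eef_rot: [2.017, 2.408, -0.007]
ft_force: [-0.2, 0.4, -3.9]
width: 0.0549
```

servo_tool(
  targets=[
    [[0,0,0.5,0],[0,0,1.5,0],[0,0,2.3,0],[0,0,2.9,0],[0,0,2.9,0]],
  ],
)

```text
clock: 8.2
ee_pos: [0.6042, -0.0041, 0.1569]
eef_rot: [-2.016, -2.408, 0.008]
ft_force: [-0.2, -0.7, -4.0]
width: 0.0548
```

```bash
python3 - <<'E'
from h import *
go([.6035,.0015,.135],1.755)
im=r.snapshot("scene");a=cv2.resize(im[180:252,192:288,::-1],(400,300),interpolation=cv2.INTER_CUBIC)
im=r.snapshot("top");b=cv2.resize(im[110:182,214:310,::-1],(400,300),interpolation=cv2.INTER_CUBIC)
cv2.imwrite("pics/s4.png",np.hstack([a,b]))
E
```

```text
t 8.2 tcp [ 0.6042 -0.0041  0.1569] yaw 1.748 f [-0.2  -0.66 -4.01] w 0.0548 tilt [-0.0041 -0.0036] q7 -0.12
togo [0.57 0.04 2.18] turn -0.007
```

View pics/s4.png

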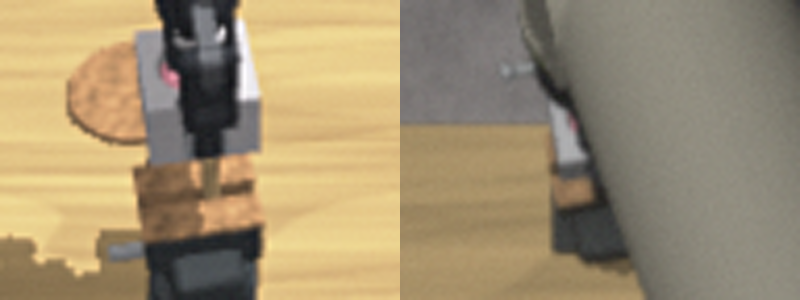

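The block hangs upright over the jaws (tile px 140–260), dowel visible below it at (211,180). Checking block-vs-TCP offset from the near face.

```bash
python3 - <<'E'
from h import *
R=yaw();T=r.get_state()["ee_pos"]
f=lambda X:((proj("scene",X)-[192,180])*4.1667+1.6).round(1)
for z in(.0022,-.0378):
  for x in(-.028,.028):print(z,x,f(T+R@np.array([x,.028,z])))
print("dowel foot at jaws",f([.603,.0006,.095]),f([.603,.0006,.127]))
E
```

```text
0.0022 -0.028 [152.3 166.6]
0.0022 0.028 [263.  152.4]
-0.0378 -0.028 [147.9 112.2]
-0.0378 0.028 [262.8  97.9]
dowel foot at jaws [213.2 192.3] [211.5 153.2]
```

servo_tool(
  targets=[
    [[0.25,0,0.3,0],[0.55,0.05,0.8,0],[0.55,0.05,1.4,0],[0.55,0.05,1.9,0],[0.55,0.05,1.9,0]],
  ],
)

```text
clock: 8.8
ee_pos: [0.6039, 0.0009, 0.138]
eef_rot: [-2.017, -2.408, 0.008]
ft_force: [-0.6, -0.5, -3.0]
width: 0.0547
```

servo_tool(
  targets=[
    [[0,0,0.1,0],[0,0,0.2,0],[0,0,0.25,0],[0,0,0.3,0],[0,0,0.3,0]],
  ],
)

```text
clock: 9.3
ee_pos: [0.6039, 0.0009, 0.1351]
eef_rot: [-2.017, -2.408, 0.008]
ft_force: [0.1, -0.3, -3.3]
width: 0.0544
```

```bash
python3 - <<'E'
from h import *
go([.6035,.0012,.125],1.755)
E
```

```text
t 9.3 tcp [0.6039 0.0009 0.1351] yaw 1.747 f [ 0.1  -0.26 -3.33] w 0.0544 tilt [-0.0038 -0.0036] q7 -0.14
togo [ 0.04 -0.03  1.01] turn -0.008
```

servo_tool(
  targets=[
    [[0,0,0.1,0],[0,0,0.2,0],[0,0,0.3,0],[0,0,0.35,0],[0,0,0.4,0]],
  ],
)

```text
clock: 9.8
ee_pos: [0.6039, 0.0009, 0.131]
eef_rot: [-2.017, -2.408, 0.008]
ft_force: [0.6, 0.2, -3.8]
width: 0.0543
```

servo_tool(
  targets=[
    [[0,0,0.03,0],[0,0,0.06,0],[0,0,0.09,0],[0,0,0.12,0],[0,0,0.15,0]],
  ],
)

```text
clock: 10.3
ee_pos: [0.6039, 0.0009, 0.1295]
eef_rot: [-2.017, -2.408, 0.008]
ft_force: [-0.2, 0.0, -3.8]
width: 0.0548
```

servo_tool(
  targets=[
    [[0,0,0.03,0],[0,0,0.06,0],[0,0,0.09,0],[0,0,0.12,0],[0,0,0.12,0]],
  ],
)

```text
clock: 10.8
ee_pos: [0.6039, 0.0009, 0.1282]
eef_rot: [-2.017, -2.408, 0.008]
ft_force: [-0.6, -0.4, -2.4]
width: 0.0549
```

servo_tool(
  targets=[
    [[0,0,0.03,0],[0,0,0.06,0],[0,0,0.09,0],[0,0,0.12,0],[0,0,0.12,0]],
  ],
)

```text
clock: 11.3
ee_pos: [0.6038, 0.0009, 0.127]
eef_rot: [-2.017, -2.408, 0.008]
ft_force: [0.9, 0.6, -2.9]
width: 0.0552
```

servo_tool(
  targets=[
    [[0,0,0.03,0],[0,0,0.06,0],[0,0,0.09,0],[0,0,0.12,0],[0,0,0.12,0]],
  ],
)

```text
clock: 11.8
ee_pos: [0.6038, 0.0009, 0.1257]
eef_rot: [-2.017, -2.408, 0.008]
ft_force: [-0.2, 0.2, -3.4]
width: 0.055
```

servo_tool(
  targets=[
    [[0,0,0.03,0],[0,0,0.06,0],[0,0,0.09,0],[0,0,0.12,0],[0,0,0.15,0]],
  ],
)

```text
clock: 12.3
ee_pos: [0.6038, 0.0008, 0.1242]
eef_rot: [-2.017, -2.408, 0.009]
ft_force: [-0.2, 0.2, -3.9]
width: 0.0552
```

servo_tool(
  targets=[
    [[0,0,0.03,0],[0,0,0.06,0],[0,0,0.09,0],[0,0,0.12,0],[0,0,0.15,0]],
  ],
)

```text
clock: 12.8
ee_pos: [0.6038, 0.0008, 0.1227]
eef_rot: [-2.017, -2.408, 0.008]
ft_force: [-0.5, -0.1, -2.2]
width: 0.055
```

servo_tool(
  targets=[
    [[0,0,0.03,0],[0,0,0.06,0],[0,0,0.09,0],[0,0,0.12,0],[0,0,0.15,0]],
  ],
)

```text
clock: 13.3
ee_pos: [0.6038, 0.0008, 0.1211]
eef_rot: [-2.017, -2.408, 0.008]
ft_force: [-0.1, 0.7, -3.7]
width: 0.0548
```

servo_tool(
  targets=[
    [[0,0,0.03,0],[0,0,0.06,0],[0,0,0.09,0],[0,0,0.12,0],[0,0,0.15,0]],
  ],
)

```text
clock: 13.8
ee_pos: [0.6038, 0.0008, 0.1196]
eef_rot: [-2.017, -2.408, 0.009]
ft_force: [-0.6, -0.1, -4.0]
width: 0.055
```

In the hole. The gem's back should be felt next.

servo_tool(
  targets=[
    [[0,0,0.03,0],[0,0,0.06,0],[0,0,0.09,0],[0,0,0.12,0],[0,0,0.15,0]],
  ],
)

```text
clock: 14.3
ee_pos: [0.604, 0.0009, 0.1185]
eef_rot: [-2.017, -2.408, 0.008]
ft_force: [-1.2, -0.3, 2.6]
width: 0.055
```

servo_tool(
  targets=[
    [[0,0,0.03,0],[0,0,0.06,0],[0,0,0.09,0],[0,0,0.12,0],[0,0,0.15,0]],
  ],
)

```text
clock: 14.8
ee_pos: [0.6044, 0.0009, 0.1174]
eef_rot: [2.017, 2.408, -0.007]
ft_force: [-2.0, 0.1, 5.6]
width: 0.055
```

servo_tool(
  targets=[
    [[0,0,0.03,0],[0,0,0.06,0],[0,0,0.09,0],[0,0,0.12,0],[0,0,0.15,0]],
  ],
)

```text
clock: 15.3
ee_pos: [0.6046, 0.001, 0.1163]
eef_rot: [2.017, 2.408, -0.006]
ft_force: [-0.7, -1.3, 4.2]
width: 0.0543
```

servo_tool(
  targets=[
    [[0,0,0.04,0],[0,0,0.08,0],[0,0,0.12,0],[0,0,0.16,0],[0,0,0.2,0]],
  ],
)

```text
clock: 15.8
ee_pos: [0.6047, 0.001, 0.1143]
eef_rot: [2.016, 2.407, -0.006]
ft_force: [-1.0, 0.6, 4.2]
width: 0.0546
```

servo_tool(
  targets=[
    [[0,0,0.04,0],[0,0,0.08,0],[0,0,0.12,0],[0,0,0.16,0],[0,0,0.2,0]],
  ],
)

```text
clock: 16.3
ee_pos: [0.6047, 0.001, 0.1123]
eef_rot: [2.017, 2.408, -0.006]
ft_force: [-1.7, 0.0, 5.6]
width: 0.055
```

servo_tool(
  targets=[
    [[0,0,0.04,0],[0,0,0.08,0],[0,0,0.12,0],[0,0,0.16,0],[0,0,0.2,0]],
  ],
)

```text
clock: 16.8
ee_pos: [0.6043, 0.0009, 0.1099]
eef_rot: [2.017, 2.408, -0.007]
ft_force: [-0.0, -0.0, -2.4]
width: 0.0545
```

servo_tool(
  targets=[
    [[0,0,0.06,0],[0,0,0.12,0],[0,0,0.18,0],[0,0,0.24,0],[0,0,0.3,0]],
  ],
)

```text
clock: 17.3
ee_pos: [0.6042, 0.0008, 0.1067]
eef_rot: [2.017, 2.408, -0.007]
ft_force: [0.3, -1.1, -2.5]
width: 0.0545
```

servo_tool(
  targets=[
    [[0,0,0.06,0],[0,0,0.12,0],[0,0,0.18,0],[0,0,0.24,0],[0,0,0.3,0]],
  ],
)

```text
clock: 17.8
ee_pos: [0.6043, 0.0008, 0.1036]
eef_rot: [2.017, 2.408, -0.007]
ft_force: [0.7, 0.9, -2.8]
width: 0.0546
```

servo_tool(
  targets=[
    [[0,0,0.04,0],[0,0,0.08,0],[0,0,0.12,0],[0,0,0.16,0],[0,0,0.2,0]],
  ],
)

```text
clock: 18.3
ee_pos: [0.6043, 0.0009, 0.1016]
eef_rot: [2.017, 2.408, -0.007]
ft_force: [0.0, 0.6, -2.6]
width: 0.0547
```

servo_tool(
  targets=[
    [[0,0,0.04,0],[0,0,0.08,0],[0,0,0.12,0],[0,0,0.16,0],[0,0,0.18,0]],
  ],
)

```text
clock: 18.8
ee_pos: [0.6044, 0.0009, 0.0999]
eef_rot: [2.017, 2.408, -0.007]
ft_force: [0.6, -0.7, -2.2]
width: 0.0551
```

servo_tool(
  targets=[
    [[0,0,0.03,0],[0,0,0.06,0],[0,0,0.09,0],[0,0,0.12,0],[0,0,0.12,0]],
  ],
)

```text
clock: 19.3
ee_pos: [0.6044, 0.0009, 0.0986]
eef_rot: [2.017, 2.408, -0.007]
ft_force: [1.1, 0.2, -2.0]
width: 0.0547
```

servo_tool(
  targets=[
    [[0,0,0.03,0],[0,0,0.06,0],[0,0,0.09,0],[0,0,0.1,0],[0,0,0.1,0]],
  ],
)

```text
clock: 19.8
ee_pos: [0.6044, 0.0008, 0.0976]
eef_rot: [2.017, 2.408, -0.007]
ft_force: [2.0, -0.3, -2.2]
width: 0.0551
```

servo_tool(
  targets=[
    [[0,0,0.03,0],[0,0,0.06,0],[0,0,0.09,0],[0,0,0.1,0],[0,0,0.1,0]],
  ],
)

```text
clock: 20.3
ee_pos: [0.6045, 0.0009, 0.0968]
eef_rot: [2.017, 2.408, -0.007]
ft_force: [0.2, -0.1, 0.3]
width: 0.0547
```

servo_tool(
  targets=[
    [[0,0,0.02,0],[0,0,0.04,0],[0,0,0.06,0],[0,0,0.08,0],[0,0,0.08,0]],
  ],
)

```text
clock: 20.8
ee_pos: [0.6045, 0.0009, 0.0963]
eef_rot: [2.017, 2.408, -0.007]
ft_force: [-2.4, -0.3, 5.3]
width: 0.0546
```

```bash
python3 - <<'E'
from h import *
go([.6035,.0012,.17],1.755)
E
```

```text
t 20.8 tcp [0.6045 0.0009 0.0963] yaw 1.747 f [-2.38 -0.27  5.32] w 0.0546 tilt [-0.0021 -0.0039] q7 -0.16
togo [ 0.03 -0.11 -7.37] turn -0.008
```

servo_tool(
  targets=[
    [[0,0,0,0],[0,0,0,0],[0,0,0,0],[0,0,0,0],[0,0,0,0]],
  ],
  gripper=100,
  grip_force=25,
)

```text
clock: 21.3
ee_pos: [0.6044, 0.0008, 0.0962]
eef_rot: [2.017, 2.408, -0.007]
ft_force: [1.1, -0.7, 0.4]
width: 0.0853
```

servo_tool(
  targets=[
    [[0,0,-0.5,0],[0,0,-2,0],[0,0,-4,0],[0,0,-6,0],[0,0,-7,0]],
  ],
)

```text
clock: 21.8
ee_pos: [0.6056, 0.0014, 0.1693]
eef_rot: [2.015, 2.406, -0.004]
ft_force: [-0.5, 0.7, 0.1]
width: 0.0855
```

```bash
python3 - <<'E'
from h import *
go([.6035,.0012,.131],1.755)
im=r.snapshot("scene");a=cv2.resize(im[180:252,192:288,::-1],(400,300),interpolation=cv2.INTER_CUBIC)
im=r.snapshot("top");b=cv2.resize(im[110:182,214:310,::-1],(400,300),interpolation=cv2.INTER_CUBIC)
cv2.imwrite("pics/s5.png",np.hstack([a,b]))
E
```

```text
t 21.8 tcp [0.6056 0.0014 0.1693] yaw 1.747 f [-0.53  0.65  0.13] w 0.0855 tilt [ 0.001 -0.004] q7 -0.12
togo [ 0.03 -0.21  3.83] turn -0.008
```

View pics/s5.png

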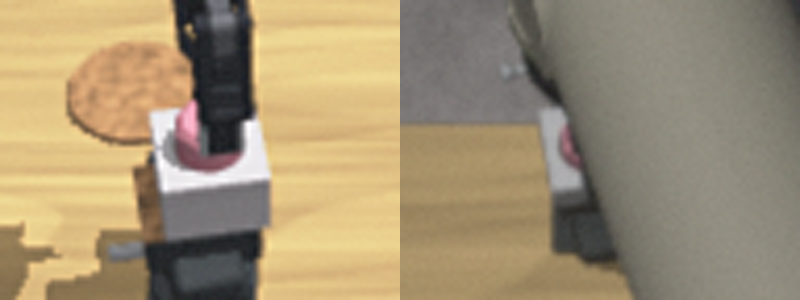

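The block sits flat on the jaws with the gem standing proud in it (scene tile 210,140).

servo_tool(
  targets=[
    [[-0.1,-0.1,0.8,0],[-0.1,-0.15,1.8,0],[-0.1,-0.15,2.6,0],[-0.1,-0.15,3.2,0],[-0.1,-0.15,3.2,0]],
  ],
)

```text
clock: 22.4
ee_pos: [0.6035, -0.0001, 0.1347]
eef_rot: [2.016, 2.407, -0.006]
ft_force: [0.1, 1.0, 0.3]
width: 0.0853
```

servo_tool(
  targets=[
    [[0,0,0,0],[0,0,0,0],[0,0,0,0],[0,0,0,0],[0,0,0,0]],
  ],
  gripper=0,
  grip_force=30,
)

```text
clock: 22.9
ee_pos: [0.6037, -0.0001, 0.135]
eef_rot: [2.016, 2.407, -0.006]
ft_force: [0.4, -0.7, 2.0]
width: 0.0331
```

servo_tool(
  targets=[
    [[0,0,0,0],[0,0,0,0],[0,0,0,0],[0,0,0,0],[0,0,0,0]],
  ],
)

```text
clock: 23.4
ee_pos: [0.6037, -0.0001, 0.1351]
eef_rot: [2.016, 2.407, -0.006]
ft_force: [-0.3, -0.1, 1.3]
width: 0.033
```

servo_tool(
  targets=[
    [[0,0,-0.3,0],[0,0,-0.8,0],[0,0,-1.4,0],[0,0,-2,0],[0,0,-2.6,0]],
  ],
)

```text
clock: 23.9
ee_pos: [0.6038, 0.0, 0.1618]
eef_rot: [2.016, 2.407, -0.005]
ft_force: [0.0, 0.8, -0.5]
width: 0.0334
```

servo_tool(
  targets=[
    [[0,0,-0.8,0],[0,0,-1.8,0],[0,0,-2.8,0],[0,0,-3.6,0],[0,0,-4,0]],
  ],
)

```text
clock: 24.4
ee_pos: [0.6041, 0.0002, 0.203]
eef_rot: [2.015, 2.406, -0.004]
ft_force: [-0.1, 0.1, -1.5]
width: 0.0331
```

```bash
python3 - <<'E'
from h import *
go([.442,-.0575,.10],1.57)
im=r.snapshot("scene");a=cv2.resize(im[170:242,182:278,::-1],(480,360),interpolation=cv2.INTER_CUBIC)
cv2.imwrite("pics/s6.png",a)
E
```

```text
t 24.4 tcp [6.041e-01 2.000e-04 2.030e-01] yaw 1.747 f [-0.09  0.09 -1.46] w 0.0331 tilt [ 0.0006 -0.0041] q7 -0.1
togo [ -2.8  -16.97  10.31] turn 0.177
```

View pics/s6.png

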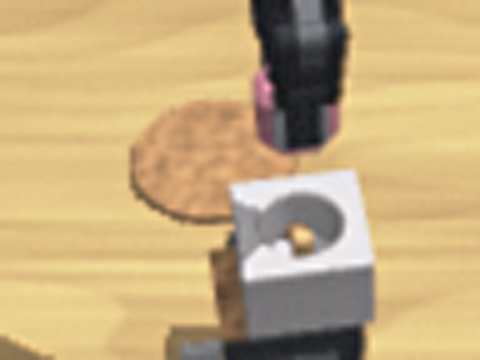

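The gem is held between the fingers (300,120) above the emptied block, dowel tip visible in the pocket (300,238). On to the pad.

servo_tool(
  targets=[
    [[-0.4,-2.5,0,0],[-1,-6,0,0],[-1.7,-10,0,0],[-2.3,-14,1,0],[-2.8,-17,3,0]],
  ],
)

```text
clock: 24.95
ee_pos: [0.4405, -0.0581, 0.1735]
eef_rot: [2.015, 2.403, -0.004]
ft_force: [0.6, -0.5, -1.6]
width: 0.0328
```

servo_tool(
  targets=[
    [[0,0,2,0],[0,0,5,0],[0,0,8,0],[0,0,10.5,0],[0,0,11.5,0]],
  ],
)

```text
clock: 25.45
ee_pos: [0.4393, -0.0585, 0.0564]
eef_rot: [2.017, 2.406, -0.006]
ft_force: [0.9, 0.1, 0.2]
width: 0.0329
```

```bash
python3 - <<'E'
from h import *
go([.442,-.0575,.014],1.57)
E
```

```text
t 25.45 tcp [ 0.4393 -0.0585  0.0564] yaw 1.746 f [0.93 0.11 0.15] w 0.0329 tilt [-0.0008 -0.0044] q7 0.06
togo [0.07 0.29 4.24] turn 0.176
```

servo_tool(
  targets=[
    [[0.1,0.3,0.8,0],[0.1,0.3,1.8,0],[0.1,0.3,2.7,0],[0.1,0.3,3.3,0],[0.1,0.3,3.5,0]],
  ],
)

```text
clock: 25.95
ee_pos: [0.4419, -0.0571, 0.021]
eef_rot: [2.017, 2.406, -0.006]
ft_force: [0.5, 0.0, -0.2]
width: 0.033
```

servo_tool(
  targets=[
    [[0,0,0.1,0],[0,0,0.2,0],[0,0,0.3,0],[0,0,0.4,0],[0,0,0.4,0]],
  ],
)

```text
clock: 26.45
ee_pos: [0.4419, -0.0572, 0.017]
eef_rot: [2.017, 2.406, -0.006]
ft_force: [0.3, 0.9, -0.5]
width: 0.033
```

servo_tool(
  targets=[
    [[0,0,0.05,0],[0,0,0.1,0],[0,0,0.15,0],[0,0,0.2,0],[0,0,0.2,0]],
  ],
)

```text
clock: 26.95
ee_pos: [0.4418, -0.0572, 0.015]
eef_rot: [2.017, 2.406, -0.006]
ft_force: [-0.0, 0.5, -0.1]
width: 0.033
```

servo_tool(
  targets=[
    [[0,0,0.03,0],[0,0,0.06,0],[0,0,0.09,0],[0,0,0.12,0],[0,0,0.12,0]],
  ],
)

```text
clock: 27.45
ee_pos: [0.4419, -0.0572, 0.0145]
eef_rot: [2.017, 2.406, -0.008]
ft_force: [-6.3, 1.0, 15.3]
width: 0.0331
```

servo_tool(
  targets=[
    [[0,0,0.02,0],[0,0,0.04,0],[0,0,0.06,0],[0,0,0.08,0],[0,0,0.08,0]],
  ],
)

```text
clock: 27.95
ee_pos: [0.442, -0.0572, 0.0145]
eef_rot: [2.017, 2.406, -0.009]
ft_force: [-6.5, -0.2, 18.1]
width: 0.0333
```

servo_tool(
  targets=[
    [[0,0,0,0],[0,0,0,0],[0,0,0,0],[0,0,0,0],[0,0,0,0]],
  ],
)

```text
clock: 28.45
ee_pos: [0.4422, -0.0572, 0.0146]
eef_rot: [2.016, 2.406, -0.009]
ft_force: [-0.4, 0.1, 4.1]
width: 0.0333
```

servo_tool(
  targets=[
    [[0,0,0,0],[0,0,0,0],[0,0,0,0],[0,0,0,0],[0,0,0,0]],
  ],
  gripper=100,
)

```text
clock: 28.95
ee_pos: [0.4422, -0.0572, 0.0145]
eef_rot: [2.017, 2.406, -0.009]
ft_force: [0.2, 0.5, -0.6]
width: 0.0852
```

servo_tool(
  targets=[
    [[0,0,-0.5,0],[0,0,-2,0],[0,0,-4.5,0],[0,0,-8,0],[0,0,-12,0]],
  ],
)

```text
clock: 29.45
ee_pos: [0.4418, -0.056, 0.1364]
eef_rot: [2.016, 2.407, -0.008]
ft_force: [1.1, -1.1, 0.0]
width: 0.0855
```

servo_tool(
  targets=[
    [[-3,0,-3,0],[-7,0,-6,0],[-12,0,-6,0],[-16,0,-6,0],[-20,0,-6,0]],
  ],
)

```text
clock: 29.95
ee_pos: [0.4772, -0.2543, 0.199]
eef_rot: [2.015, 2.406, -0.008]
ft_force: [1.0, -0.4, 0.5]
width: 0.0858
```

```bash
python3 - <<'E'
from h import *
go([.442,-.0575,.2],1.57)
A=r.snapshot("scene");B=r.snapshot("top")
a=cv2.resize(A[160:232,182:278,::-1],(400,300),interpolation=cv2.INTER_CUBIC)
b=cv2.resize(B[130:238,208:352,::-1],(400,300),interpolation=cv2.INTER_CUBIC)
cv2.imwrite("pics/s7.png",np.hstack([a,b]))
for c in("scene","top"):
    for n in("gem","block","pad"):
        for d in r.spot_point(n,c)[:3]:print(c,n,np.round(d["position"],3),round(d["p"],2))
E
```

```text
t 29.95 tcp [ 0.4772 -0.2543  0.199 ] yaw 1.747 f [ 0.97 -0.4   0.52] w 0.0858 tilt [-0.0008 -0.0058] q7 0.47
togo [19.99 -0.02 -0.21] turn 0.177
scene gem [ 0.438 -0.051  0.007] 0.65
scene gem [0.443 0.162 0.   ] 0.61
scene gem [ 0.372  0.186 -0.004] 0.55
scene block [0.6   0.001 0.095] 0.62
scene pad [ 0.444 -0.056 -0.002] 0.86
top gem [ 0.444 -0.057  0.004] 0.69
top gem [0.441 0.161 0.001] 0.49
top gem [ 0.606 -0.001  0.013] 0.4
top block [ 0.606 -0.001  0.101] 0.88
top pad [ 0.44  -0.055  0.   ] 0.6
```

View pics/s7.png

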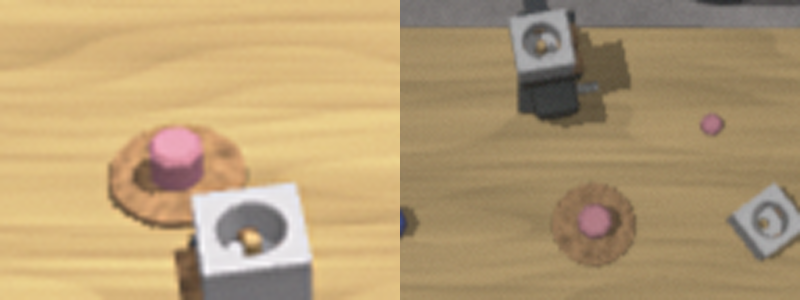

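The gem stands upright in the middle of the pad (scene tile 176,155; top tile 594,221). The block sits flat on the jaws with the dowel showing in its pocket, and the spare block and small gem look untouched.

```bash
python3 -c "
from workcell import r
print(r.job_done())"
```

```text
the job is handed in; nothing more can be done
None
```

The gem is out of the block and stands crown up on the cork pad. The block sits flat on the vise jaws over the dowel, and the job was handed in at about 30 s (limit 72 s).

**What I did:** I gripped the block by two opposite sides and lowered it over the dowel, whose position I could read from the first pictures. It went into the hole at the first try. I then came down in small steps:
- Pushing the gem up through the cork showed about 6 to 9 N at the wrist.
- Seating the block on the jaws showed about 8 N at the wrist, against the 25 N limit on the vise.

I then lifted the gem by its flats and set it on the pad. It touched down about 0.5 mm higher than I expected, so it was pressed onto the pad at about 18 N. I relaxed that to about 4 N before opening the fingers.

**Last checks:**
- **Gem:** by the detections it is about 2 to 8 mm from the pad's centre (25 mm allowed), and it looks upright.
- **Block:** underside at about 0.095 to 0.101 m above the bench, where 0.095 m is nominal. Its axis is roughly 7 to 10 mm from the vise's (20 mm allowed).
- **Arm and bystanders:** the gripper is open and about 20 cm clear of the gem. The spare block and small gem look unmoved; I did not re-measure the hone, square or mallet.

**Disagreements:** the two cameras differ by about 6 mm on both the gem and the block. The upper block height reading is above the allowed band, but the felt contact height and the last pictures both show it down on the jaws.

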